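Tip the butter dish lid shut and push the dish back against the upstand

ROBOT

A 6-joint arm with a two-finger parallel gripper is mounted at the origin on the work surface. World frame = base frame: x ahead of the robot, y to its left, z up, the work surface at z = 0. Lengths are in m, angles in degrees, forces in N, time in s.
With the tool pointing down it reaches from about 0.375 to 0.9 m from the base axis. Payload 3.1 kg.
Tool frame: the origin (TCP) lies midway between the tips of the shut fingers; the grasp point (between the pads) lies bot.hold_point_z behind it (bot.hold_point_z is the distance from the TCP to the grasp point, in m); z points along the fingers, y is the direction in which the jaws open and shut (so a half turn about z gives the same grasp; the last joint's range is limited). The gripper opens to 87 mm and grips with 3 to 60 N. Pads are 19 mm wide; open, the fingers measure 117 mm over their backs; the gripper's body (75 mm by 190 mm) begins 51 mm behind the grasp point.
Start: joints at [53.657, 30.224, 82.088, -0, 67.689, -10.227], TCP at [0.275, 0.561, 0.223] pointing down, gripper open.
Joint ranges: [-176.69, 176.69], [-43.24, 126.21], [12.49, 139.97], [-82, 262], [0, 151.66], [-163.58, 163.58]. Speed limits (degrees/s): [159.86, 159.86, 180, 180, 180, 180].

INTERFACE

Orientations are given as a 3x3 rotation matrix whose columns are the frame's x, y, z axes.
In Python, from rig import bot, vision gives the robot as it stands.
- The arm moves only by the shell command python3 -m inch 'ROWS'. ROWS is JSON, a list of rows, each a list of 5 numbers: the finger opening in mm, from 0 to 87, then the shift along the tool's x, y, z in mm, then the turn about the tool's z in rad. In form: [[hand, dx, dy, dz, roll], ...]. A call has 1 to 8 rows; each row is the pose to reach, as a shift and turn from the pose measured when the call began, along the tool's axes at that moment; what a row does not reach only later rows make up. A row lasts 1/10 s, in which the tool goes at most 50 mm and 8.59 degrees, less where a joint would pass 70% of its speed; a pose out of reach is approached as far as the arm can. A call with a gripper value outside its range is refused whole. The fingers move at their own pace and stop on an object; the grip force is fixed at half the most. Time passes only in rows, so rows that repeat a pose let the fingers close. It gives the time, the measured TCP pose, the force and the opening at its end, in the units of the state.
- bot.read_state(): the state, without advancing time (a new reading comes with each control period).
- vision.capture(name): name is "scene" or "top" or "wrist"; returns (picture, depth): 420x560x3 uint8, red, green, blue; 420x560 float32, m along the optical axis (not along the pixel's ray), 0 where there is no reading.
- vision.camera_model(name): a dict with "intrinsics" (3x3 intrinsics, pixels), "camera_from_world" (4x4, takes a point from world to camera coordinates). Camera axes: x right, y down, z forward; pixel columns grow to the right and rows downward; lengths in m; the calibration is good to about 2 mm. A picture is of the moment at which its call begins: read the wrist's pose just before it. camera_model takes no time and is no camera call; for the wrist camera it gives the pose at the moment of the call.
- bot.hand_in(): hands the job in, once; it reports no verdict.
The state is a dict: "time_s": time; "joint_positions": joint angles; "qvel": joint speeds; "tau": joint torques, N m; "position": TCP position; "tcp_rot": TCP orientation; "force": force on the tool from outside, world axes, zero at the start; "moment": the same for the moment, N m; "opening": opening from 0.0 (shut) to 1.0 (fully open).
Only numpy, scipy, OpenCV 4.12 (cv2) and the standard library are available. Lean on these libraries where they do the work, as an engineer would, in place of code of your own. Each camera call takes 0.05 s, during which the arm holds its last target. There are 200 camera calls.

TASK

Put the butter dish away without gripping or lifting anything: from behind, push the standing lid over with a fingertip and ease it down until it is fully shut, not letting it slam. Then push the closed dish across the counter until its whole back edge stands square against the granite upstand. Push gently, and leave the other things on the counter where they stand.

Things in the scene. Friction and masses are not known exactly. Their poses are not given: they have to be found in the camera images.
- dish: White plastic butter dish, loose on the counter, about 0.43 kg with its lid. Its tray is 104 mm deep (its x) by 186 mm wide (its y) and 24 mm high; origin at the centre of the underside, z up, +x towards its back, where the lid is hinged; its front (-x) roughly faces the robot. Shut, lid and tray together stand 72 mm high.
- lid (a joint): Angle of the lid: 0 is fully shut, grows as the lid opens, 1.57 is standing straight up, stop at 1.95 (leaning back). It starts open, between 1.6 and 1.9. The hinge is stiff: the lid stays at whatever angle it is left (about 0.085 N m turns it, plus or minus 0.055 N m for its weight) and follows a finger without falling. Shut, it beds on a thin seal that gives about 1 mm under a 15 N press near its front.
- lid_hinge (a point): Middle of the lid's hinge line, on the dish, 46 mm behind the dish's origin and 26 mm above the counter; the line runs along the dish's y. The lid is a hollow white hood of 100 mm (from 4 mm behind the hinge line to its front wall 96 mm in front of it, when shut) by 182 mm wide by 46 mm high above the hinge line, open below. When it stands open its flat outer top, 46 mm from the plane through the hinge, faces backwards, and its free edge is about 125 mm above the counter.
- lid_lip (a point): Outer edge of the small finger lip (50 mm wide, 4 mm thick) in the middle of the lid's front rim, 108 mm from the hinge line. Shut, it juts 10 mm out past the tray's front at 28 mm above the counter.
- back_left (a point): Back corner of the tray at its +y end: 52 mm behind and 93 mm to the left of the dish's origin, 12 mm up.
- back_right (a point): Back corner of the tray at its -y end: 52 mm behind and 93 mm to the right of the dish's origin, 12 mm up.
- upstand: Fixed black granite upstand along the far side of the counter, 65 mm high, with a white tiled sill of nearly the same height behind it. Origin at the foot of the face that looks to the robot; the face runs along y (1.7 m long), x points away from the robot into the stone.
- custard_cup: Glass custard cup, loose, 86 mm across the rim, 56 mm high; origin under its centre. Leave alone.
- jam_jar: Amber jam jar with a red cap, loose, 64 mm across, 85 mm high; origin under its centre. Leave alone.
- mug: Blue mug, loose, 80 mm across, 90 mm high, handle at its +y; origin under its centre. Leave alone.
- salt_shaker: Steel salt shaker, loose, 48 mm across, 86 mm high; origin under its centre. Leave alone.
- egg_timer: Yellow egg timer, loose, 62 mm across, 63 mm high; origin under its centre. Leave alone.
- brush: Orange silicone brush, loose, lying along its x, 230 mm long, 38 mm wide at the head (+x end), 17 mm high; origin on its underside, about half-way along. Leave alone.
Mind the look-alikes: they are no part of the job. What is shaped like the dish but red is not meant.

How it is judged (in metres and radians):
On the way, in this order (a step that is already met when the one before it is completed fails the run):
1. the lid is pushed over and fully shut (value of joint lid below 0.07 rad), for 0.2 s.
2. the shut dish stands with its whole back edge against the upstand (x of each of back_left, back_right in the frame of upstand above -0.012 m and value of joint lid below 0.07 rad), for 0.2 s.
At the end, for the whole second after the job is handed in: The lid is shut (under 0.07 rad), both back corners of the dish are within 12 mm of the upstand's face, the dish sits flat and at rest on the counter, and none of the other six things has moved more than 25 mm (all of step 2 and height (world z) of dish below 0.006 m and angle between dish's own z axis and vertical below 0.06 rad and linear speed of dish below 0.01 m/s and not (distance of any of custard_cup, jam_jar, mug, salt_shaker, egg_timer, brush from where it was at the start of the episode above 0.025 m)); the robot touches nothing.
It fails at once if the lid slams (turns shut faster than 3 rad/s) (velocity of joint lid below -3 rad/s).
It fails at once if the dish is lifted or tipped (over 12 mm or 0.15 rad) (height (world z) of dish above 0.012 m or angle between dish's own z axis and vertical above 0.15 rad).
It fails at once if the open lid is gripped or forced (over 30 N while it stands open) (value of joint lid above 0.25 rad and contact force between the fingers and dish above 30 N).
It fails at once if the dish or its lid is pressed or shoved with more than 70 N (contact force between the fingers and dish above 70 N).
It fails at once if another thing on the counter is moved more than 25 mm (distance of any of custard_cup, jam_jar, mug, salt_shaker, egg_timer, brush from where it was at the start of the episode above 0.025 m).
It also fails if it takes over 56 s, if anything falls off the work surface, if the arm or the gripper's body presses on something with over 40 N, if the wrist force passes 120 N, or if a joint passes its speed limit or range.

## Working session

There is one attempt and no reset: what is moved stays moved. The work goes in short steps, Python scripts to look and compute and a shell command to move; the robot and the scene stay as the last step left them, time stands still between calls to the robot, and variables do not carry over. Pictures are saved under pics/ and viewed, about 8 in all and at most 12, crops included, and the job is handed in when it is done.

```bash
mkdir -p pics; ls; python3 - <<'E'
from rig import bot, vision
import cv2,numpy as np
s=bot.read_state();print(s['position'],s['tcp_rot'],s['time_s'],bot.hold_point_z)
for n in("scene","top"):
    p,d=vision.capture(n);cv2.imwrite(f'pics/{n}0.png',p[:,:,::-1]);np.save(f'pics/{n}0.npy',d)
    m=vision.camera_model(n);np.savez(f'pics/{n}0.npz',K=m['intrinsics'],T=m['camera_from_world']);print(n,m)
E
```

```text
pics
[0.27463424 0.56061364 0.22157087] [[-8.97923252e-01  4.40150221e-01 -1.27110674e-03]
 [ 4.40151901e-01  8.97921619e-01 -1.75200639e-03]
 [ 3.70208217e-04 -2.13264732e-03 -9.99997657e-01]] 0.0 0.0187
scene {'intrinsics': array([[410.32856128,   0.        , 279.82336807],
       [  0.        , 410.32856128, 215.78093598],
       [  0.        ,   0.        ,   1.        ]]), 'camera_from_world': array([[-0.59591886,  0.80294308, -0.01277173,  0.30677935],
       [ 0.52792219,  0.37972356, -0.75967636, -0.23499775],
       [-0.60512715, -0.45944795, -0.6501759 ,  1.70309782],
       [ 0.        ,  0.        ,  0.        ,  1.        ]])}
top {'intrinsics': array([[429.29803168,   0.        , 277.36085913],
       [  0.        , 429.29803168, 209.96868912],
       [  0.        ,   0.        ,   1.        ]]), 'camera_from_world': array([[-0.00517464, -0.99998099, -0.00335239, -0.01469264],
       [-0.97961083,  0.00574247, -0.2008224 ,  0.51823306],
       [ 0.20083784,  0.00224486, -0.97962193,  1.227122  ],
       [ 0.        ,  0.        ,  0.        ,  1.        ]])}
```

View pics/scene0.png

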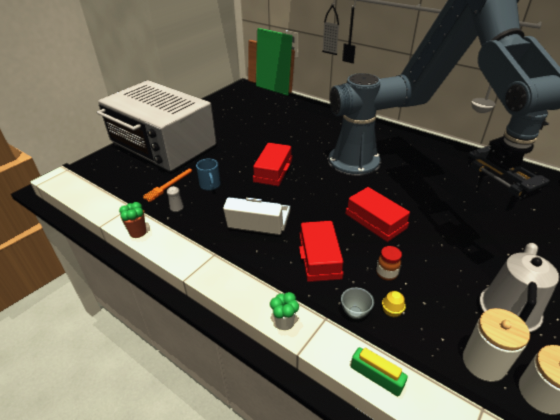

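View pics/top0.png

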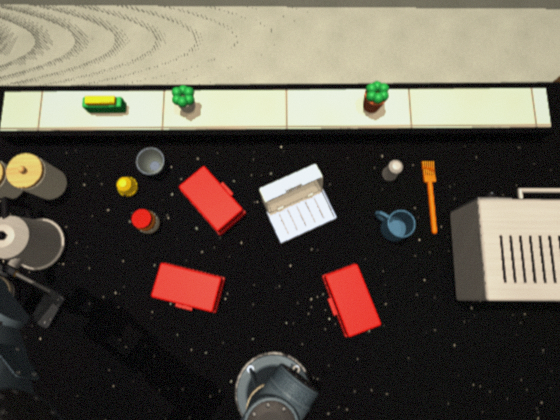

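The top view shows the white dish at about (298,203) with its lid standing at the back and yawed left, and the upstand at row ~133. I'll enlarge it and get world points.

```bash
cat > h.py <<'E'
import numpy as np
def load(n):
    z=np.load(f'pics/{n}.npz');return z['K'],z['T'],np.load(f'pics/{n}.npy')
def world(K,T,d):
    v,u=np.mgrid[:d.shape[0],:d.shape[1]]
    c=np.stack([(u-K[0,2])/K[0,0]*d,(v-K[1,2])/K[1,1]*d,d],-1)
    return (c-T[:3,3])@T[:3,:3]
def proj(K,T,p):
    c=T[:3,:3]@np.asarray(p)+T[:3,3];return (K@c)[:2]/c[2]
def onz(K,T,u,v,z):
    r=T[:3,:3].T@np.linalg.inv(K)@[u,v,1];o=-T[:3,:3].T@T[:3,3];return o+r*(z-o[2])/r[2]
E
python3 - <<'E'
from h import *
import cv2
K,T,d=load('top0');W=world(K,T,d)
im=cv2.imread('pics/top0.png')
cv2.imwrite('pics/c1.png',cv2.resize(im[120:260,230:440],None,fx=3.8,fy=3.8,interpolation=cv2.INTER_CUBIC))
np.set_printoptions(precision=3,suppress=True)
# white dish points
hsv=cv2.cvtColor(im,cv2.COLOR_BGR2HSV);m=(hsv[...,2]>110)&(hsv[...,1]<60)
r=np.zeros_like(m);r[155:250,250:345]=1;m&=r
P=W[m]; 
for lo,hi in((.0,.02),(.02,.035),(.035,.1),(.1,.14)):
    q=P[(P[:,2]>lo)&(P[:,2]<hi)]
    if len(q)>10:
        rc=cv2.minAreaRect(q[:,:2].astype(np.float32)*1000);print(lo,len(q),rc,cv2.boxPoints(rc))
# upstand
for u in(150,230,300,350,440):print(u,[(v,W[v,u].round(3).tolist()) for v in (122,126,130,134,138,142)])
# others
for n,b in dict(cup=(135,165,145,178),jam=(130,160,205,235),timer=(113,140,175,197),salt=(380,405,158,182),mug=(372,418,205,242),brush=(420,440,158,235)).items():
    q=W[b[2]:b[3],b[0]:b[1]].reshape(-1,3);q=q[q[:,2]>.01];print(n,q.min(0),q.max(0))
E
```

```text
0.0 1747 ((553.68408203125, -82.82797241210938), (189.19650268554688, 208.9097900390625), 23.649930953979492) [[ 425.129  -25.094]
 [ 508.933 -216.458]
 [ 682.239 -140.562]
 [ 598.436   50.802]]
0.02 464 ((525.4085693359375, -84.46710205078125), (133.82632446289062, 186.41859436035156), 24.348154067993164) [[ 426.019  -27.135]
 [ 502.875 -196.973]
 [ 624.799 -141.799]
 [ 547.942   28.039]]
0.035 29 ((566.1051635742188, -60.799339294433594), (49.0498046875, 180.52027893066406), 16.38970947265625) [[ 517.108   18.873]
 [ 568.045 -154.312]
 [ 615.102 -140.472]
 [ 564.165   32.713]]
0.1 942 ((587.5164184570312, -56.3289794921875), (48.460906982421875, 182.45608520507812), 24.65195083618164) [[ 527.443   16.478]
 [ 603.546 -149.349]
 [ 647.59  -129.136]
 [ 571.487   36.691]]
150 [(122, [0.797, 0.375, 0.06]), (126, [0.782, 0.373, 0.065]), (130, [0.769, 0.373, 0.064]), (134, [0.754, 0.37, 0.07]), (138, [0.753, 0.379, 0.039]), (142, [0.755, 0.391, -0.002])]
230 [(122, [0.794, 0.127, 0.062]), (126, [0.78, 0.127, 0.065]), (130, [0.768, 0.127, 0.062]), (134, [0.754, 0.126, 0.066]), (138, [0.755
[... 212 characters left out ...]
0.753, -0.092, -0.006])]
350 [(122, [0.791, -0.243, 0.064]), (126, [0.778, -0.242, 0.063]), (130, [0.765, -0.242, 0.065]), (134, [0.757, -0.244, 0.052]), (138, [0.754, -0.248, 0.024]), (142, [0.75, -0.252, 0.001])]
440 [(122, [0.79, -0.521, 0.061]), (126, [0.776, -0.518, 0.065]), (130, [0.763, -0.517, 0.065]), (134, [0.755, -0.521, 0.053]), (138, [0.753, -0.532, 0.022]), (142, [0.746, -0.538, 0.006])]
cup [ 0.261 -0.02   0.01 ] [0.718 0.415 1.306]
jam [ 0.261 -0.02   0.01 ] [0.52  0.405 1.306]
timer [ 0.261 -0.02   0.011] [0.634 0.474 1.306]
salt [ 0.261 -0.391  0.01 ] [ 0.664 -0.02   1.306]
mug [ 0.261 -0.412  0.01 ] [ 0.513 -0.02   1.306]
brush [ 0.261 -0.509  0.01 ] [ 0.681 -0.02   1.306]
```

View pics/c1.png

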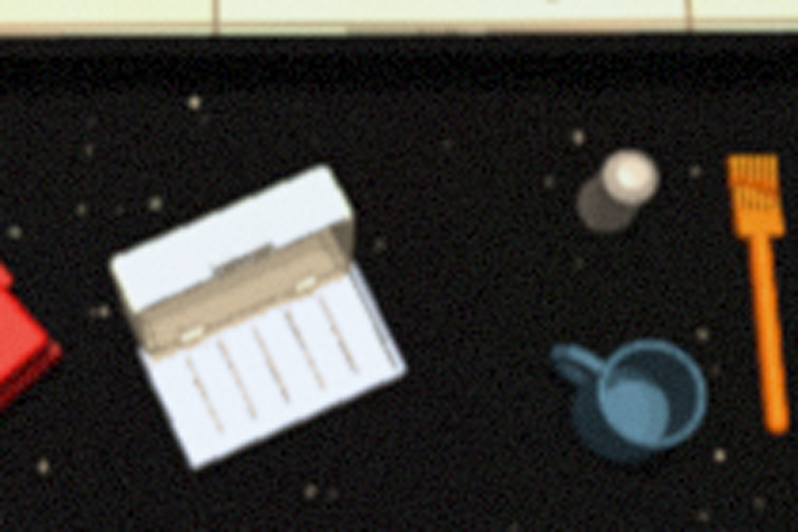

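The dish has a yaw of about 24.4°, with its origin at about (0.512,-0.091). The lid stands at about 1.73 rad, its back edge centred at (0.61,-0.046), and the upstand face is at x≈0.754. I'll go to a point behind the lid.

```bash
cat >> h.py <<'E'
def go(*targets):
    "print tool-axis shifts in mm (and roll) from now to world points (x,y,z in m), tool-x yaw in deg"
    from rig import bot
    s=bot.read_state();R=np.array(s['tcp_rot']);p=np.array(s['position'])
    yaw=np.degrees(np.arctan2(R[1,0],R[0,0]))%360
    print('t',s['time_s'],'p',p.round(4),'yaw',round(yaw,2),'F',np.round(s['force'],1))
    for t in targets:
        print((R.T@(np.array(t[:3])-p)*1000).round(1), round(np.radians(yaw-t[3]),3) if len(t)>3 else '')
E
python3 -c "
from h import *
go((.36,.36,.222,204.4),(.637,-.034,.222,204.4))
K,T,d=load('top0');W=world(K,T,d)
for n,b in dict(kettle=(5,60,215,260),can=(8,60,155,195)).items():
    q=W[b[2]:b[3],b[0]:b[1]].reshape(-1,3);print(n,q[:,2].max(),q[q[:,2]>.05].mean(0))
"
```

```text
t 0.1 p [0.2747 0.5607 0.2217] yaw 153.89 F [-0.6  0.9 -0.1]
[-1.649e+02 -1.426e+02 -1.000e-01] -0.882
[-5.871e+02 -3.745e+02  2.000e-01] -0.882
kettle 1.3061391745785995 [0.42434225 0.66306963 0.14513308]
can 1.3061391745785995 [0.60892181 0.68021511 0.1312694 ]
```

```bash
python3 -m inch '[[0,-25,-22,0,-0.1],[0,-60,-52,0,-0.22],[0,-95,-82,0,-0.35],[0,-130,-112,0,-0.48],[0,-165,-143,0,-0.6],[0,-200,-163,0,-0.73],[0,-240,-182,0,-0.85],[0,-280,-202,0,-0.882]]'; python3 -c "
from h import *
go((.637,-.034,.222,204.4),(.637,-.034,.1,204.4))"
```

```text
time_s: 0.9
position: [0.4377, 0.2545, 0.2219]
tcp_rot: [[-0.909, -0.416, -0.001], [-0.416, 0.909, -0.002], [0.002, -0.001, -1.0]]
force: [1.9, 0.3, -0.3]
opening: 0.358
t 0.9 p [0.4377 0.2545 0.2219] yaw 204.6 F [ 1.9  0.3 -0.3]
[ -61.1 -345.3    0. ] 0.003
[ -61.4 -345.2  122. ] 0.003
```

```bash
python3 -m inch '[[0,-8,-40,0,0],[0,-16,-85,0,0],[0,-24,-130,0,0],[0,-32,-175,0,0],[0,-40,-220,0,0],[0,-48,-265,0,0],[0,-56,-310,0,0],[0,-61,-345,0,0]]'; python3 -m inch '[[0,0,0,0,0],[0,0,0,0,0],[0,0,0,0,0]]'; python3 - <<'E'
from h import *
from rig import vision
import cv2
go((.637,-.034,.1,204.4))
for n in('wrist','scene'):
    p,d=vision.capture(n);cv2.imwrite(f'pics/{n}1.png',p[:,:,::-1]);np.save(f'pics/{n}1.npy',d)
    m=vision.camera_model(n);np.savez(f'pics/{n}1.npz',K=m['intrinsics'],T=m['camera_from_world'])
E
```

```text
time_s: 1.7
position: [0.638, -0.0364, 0.2215]
tcp_rot: [[-0.91, -0.415, -0.001], [-0.415, 0.91, -0.002], [0.002, -0.001, -1.0]]
force: [0.9, 0.2, 0.3]
opening: 0.003
time_s: 2.0
position: [0.6368, -0.0353, 0.2209]
tcp_rot: [[-0.91, -0.415, -0.004], [-0.415, 0.91, -0.001], [0.004, 0.001, -1.0]]
force: [-0.4, -0.2, -0.7]
opening: 0.007
t 2.0 p [ 0.6368 -0.0353  0.2209] yaw 204.55 F [-0.4 -0.2 -0.7]
[ -1.2   1.  120.9] 0.003
```

View pics/wrist1.png

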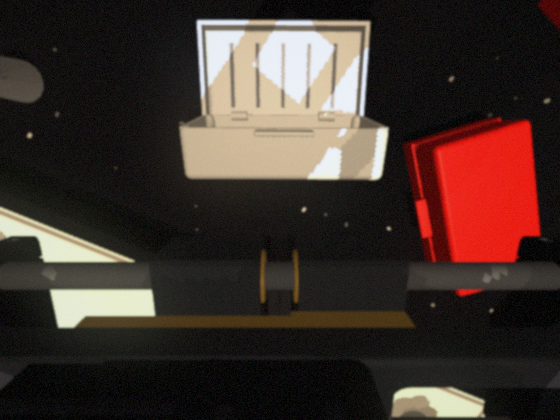

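The wrist view shows the lid square to the tool. Its back edge is at row 178, centred on column ~284, and the fingers are at (279,275) behind it. I'll measure the lid edge from the depth image.

```bash
python3 - <<'E'
from h import *
K,T,d=load('wrist1');W=world(K,T,d)
R=np.array([.911,.413]);L=np.array([-.413,.911]);o=np.array([.512,-.0906])
f=lambda v,u:(np.r_[(W[v,u,:2]-o)@R,(W[v,u,:2]-o)@L,W[v,u,2]]*1000).round(1)
for v in(24,60,100,128,140,160,174,177,180):print(v,f(v,230),f(v,284),f(v,340))
print(f(150,186),f(150,384))
E
```

```text
24 [-44.4 -55.   24. ] [-44.4   3.3  24.7] [-44.9  63.7  24. ]
60 [-12.7 -59.    6.5] [-13.5   3.9   4.4] [-13.8  69.4   4.3]
100 [ 31.1 -60.7   5.9] [30.7  4.3  4.7] [30.3 72.   4. ]
128 [ 65.4 -43.5 121.1] [ 65.2   2.7 119.6] [ 64.9  51.1 118.1]
140 [ 75.4 -44.2 119.2] [ 75.2   2.8 119.4] [ 75.   51.2 120.3]
160 [ 92.8 -45.2 117.3] [ 92.8   3.  115.2] [ 92.5  53.  116.2]
174 [105.7 -46.2 114. ] [105.4   3.1 114.7] [105.2  54.  114.8]
177 [108.5 -46.3 113.5] [108.4   3.1 113.1] [108.1  54.5 113.3]
180 [128.7 -65.1   0.8] [128.2   5.2   1.8] [128.1  78.1   0.8]
[ 84.2 -83.6 117.7] [ 83.5  91.6 116.2]
```

```bash
python3 -m inch '[[0,-1,3,30,0],[0,-1,4,60,0],[0,-1,4,90,0],[0,-1,4,112,0],[0,-1,4,121,0],[0,-1,4,121,0],[0,-1,4,121,0]]'; python3 -c "
from h import *
go()"; python3 -m inch '[[0,6,0,0,0],[0,12,0,0,0],[0,16,0,0,0],[0,20,0,0,0],[0,24,0,0,0],[0,28,0,0,0],[0,28,0,0,0]]'; python3 -c "
from h import *
go()"
```

```text
time_s: 2.8
position: [0.6366, -0.0305, 0.1015]
tcp_rot: [[-0.909, -0.417, -0.001], [-0.417, 0.909, -0.002], [0.001, -0.001, -1.0]]
force: [-0.5, -0.1, 0.6]
opening: 0.008
t 2.8 p [ 0.6366 -0.0305  0.1015] yaw 204.65 F [-0.5 -0.1  0.6]
time_s: 3.5
position: [0.6113, -0.0427, 0.1019]
tcp_rot: [[-0.909, -0.417, 0.0], [-0.417, 0.909, -0.002], [0.001, -0.002, -1.0]]
force: [1.7, -0.1, 1.4]
opening: 0.008
t 3.5 p [ 0.6113 -0.0427  0.1019] yaw 204.64 F [ 1.7 -0.1  1.4]
```

```bash
python3 -m inch '[[0,4,0,-2,0],[0,9,0,-4,0],[0,14,0,-6.5,0],[0,18.5,0,-9,0],[0,25,0,-11,0],[0,32,0,-13,0],[0,32,0,-13,0]]'; python3 - <<'E'
from h import *
from rig import vision
import cv2
go()
for n in('top','scene'):
    p,d=vision.capture(n);cv2.imwrite(f'pics/{n}2.png',p[:,:,::-1]);np.save(f'pics/{n}2.npy',d)
a=cv2.imread('pics/top2.png')[120:270,230:380];b=cv2.imread('pics/scene2.png')[160:280,180:330]
cv2.imwrite('pics/c2.png',np.hstack([cv2.resize(a,(400,400)),cv2.resize(b,(400,400))]))
E
```

```text
time_s: 4.2
position: [0.5804, -0.0564, 0.1149]
tcp_rot: [[-0.909, -0.417, -0.002], [-0.417, 0.909, -0.002], [0.003, -0.001, -1.0]]
force: [-0.9, -0.3, 0.4]
opening: 0.002
t 4.2 p [ 0.5804 -0.0564  0.1149] yaw 204.61 F [-0.9 -0.3  0.4]
```

View pics/c2.png

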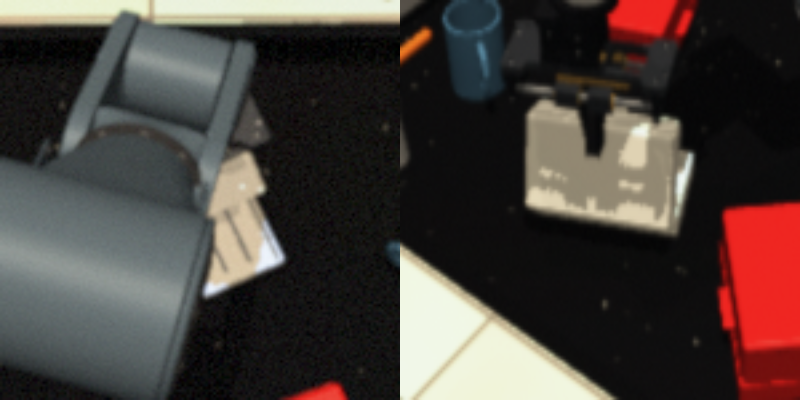

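The picture shows the fingertip on the lid's back face. The tray's front right corner is still at about (337,218), so the dish hasn't slid. I'll check the lid angle from depth.

```bash
python3 - <<'E'
from h import *
K,T,_=load('scene0');W=world(K,T,np.load('pics/scene2.npy'))
R=np.array([.911,.413]);L=np.array([-.413,.911]);o=np.array([.512,-.0906])
f=lambda v,u:(np.r_[(W[v,u,:2]-o)@R,(W[v,u,:2]-o)@L,W[v,u,2]]*1000).round(1)
for cy,cx in((115,540),(130,545),(150,550),(170,550),(190,550),(200,545),(215,550)):
    v=int(160+cy*.3);u=int(180+(cx-400)*.375);print(v,u,f(v,u))
E
```

```text
194 232 [ 58.2 -70.3 130.3]
199 234 [ 65.8 -62.4 117. ]
205 236 [ 69.6 -56.4  96.1]
211 236 [ 77.2 -55.7  77.1]
217 236 [ 84.8 -55.1  57.8]
220 234 [ 90.2 -61.1  48.3]
224 236 [ 57.1 -68.3   0.6]
```

```bash
python3 -m inch '[[0,6,0,-1.5,0],[0,12,0,-3,0],[0,19,0,-3,0],[0,25.5,0,-3,0],[0,32.5,0,-2.3,0],[0,39,0,-1.4,0],[0,46,0,0.5,0],[0,52.5,0,2.4,0]]';python3 -c "
from h import *
go()"
```

```text
time_s: 5.1
position: [0.5327, -0.0782, 0.1123]
tcp_rot: [[-0.909, -0.417, -0.002], [-0.417, 0.909, -0.002], [0.003, -0.001, -1.0]]
force: [0.1, 0.9, 0.6]
opening: 0.005
t 5.1 p [ 0.5327 -0.0782  0.1123] yaw 204.63 F [0.1 0.9 0.6]
```

```bash
python3 -m inch '[[0,6.5,0,2.7,0],[0,12.6,0,5.7,0],[0,18.5,0,9.3,0],[0,24,0,13,0],[0,29.5,0,17.5,0],[0,34.5,0,22.3,0],[0,39,0,27.5,0],[0,41.5,0,30,0]]';python3 -c "
from h import *
go()"; python3 -m inch '[[0,2,0,3,0],[0,4,0,5.5,0],[0,6,0,8,0],[0,6,0,9.5,0],[0,6,0,10.5,0],[0,6,0,10.5,0]]';python3 -c "
from h import *
go()"
```

```text
time_s: 5.9
position: [0.4941, -0.0956, 0.0817]
tcp_rot: [[-0.909, -0.416, -0.003], [-0.416, 0.909, -0.001], [0.004, 0.0, -1.0]]
force: [0.2, 1.1, -0.6]
opening: 0.004
t 5.9 p [ 0.4941 -0.0956  0.0817] yaw 204.61 F [ 0.2  1.1 -0.6]
time_s: 6.5
position: [0.4882, -0.0982, 0.0723]
tcp_rot: [[-0.909, -0.417, -0.004], [-0.417, 0.909, -0.002], [0.004, -0.0, -1.0]]
force: [-3.4, -0.4, 10.2]
opening: 0.003
t 6.5 p [ 0.4882 -0.0982  0.0723] yaw 204.65 F [-3.4 -0.4 10.2]
```

Pressing 10 N at z=72 mm means the lid is shut. I'll hold briefly, lift and look.

```bash
python3 -m inch '[[0,0,0,0.5,0],[0,0,0,0.5,0],[0,0,0,-10,0],[0,0,0,-40,0],[60,20,0,-80,0],[87,50,0,-80,0],[87,70,0,-80,0],[87,70,0,-80,0]]'; python3 - <<'E'
from h import *
from rig import vision
import cv2
go((.4329,-.1221,.150),(.4329,-.1221,.015))
for n in('wrist','top','scene'):
    m=vision.camera_model(n);p,d=vision.capture(n);cv2.imwrite(f'pics/{n}3.png',p[:,:,::-1]);np.save(f'pics/{n}3.npy',d)
    np.savez(f'pics/{n}3.npz',K=m['intrinsics'],T=m['camera_from_world'])
K,T,_=load('top0');print('red corner',onz(K,T,357,265,.07))
a=cv2.imread('pics/wrist3.png');b=cv2.imread('pics/scene3.png')[140:290,180:330]
cv2.imwrite('pics/c3.png',np.hstack([cv2.resize(a,(480,360)),cv2.resize(b,(320,360))]))
E
```

```text
time_s: 7.3
position: [0.4228, -0.1272, 0.1532]
tcp_rot: [[-0.91, -0.415, -0.005], [-0.415, 0.91, -0.001], [0.005, 0.001, -1.0]]
force: [0.9, 0.4, 0.5]
opening: 0.285
t 7.3 p [ 0.4228 -0.1272  0.1532] yaw 204.54 F [0.9 0.4 0.5]
[-11.3   0.5   3.1] 
[-12.1   0.3 138.1] 
red corner [ 0.35243976 -0.24470731  0.07      ]
```

View pics/c3.png

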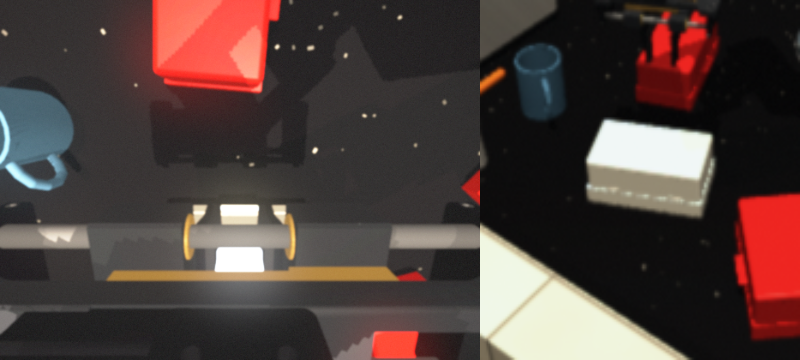

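The scene crop shows the lid shut flat. I'll re-fit the dish pose from depth.

```bash
cat >> h.py <<'E'
def dish(n,box,zlo=.06,zhi=.085):
    import cv2
    K,T,d=load(n);W=world(K,T,d);h=cv2.cvtColor(cv2.imread(f'pics/{n}.png'),cv2.COLOR_BGR2HSV)
    m=np.zeros(d.shape,bool);m[box[0]:box[1],box[2]:box[3]]=1
    m&=(h[...,1]<70)&(h[...,2]>120)&(W[...,2]>zlo)&(W[...,2]<zhi)
    m=cv2.erode(m.astype(np.uint8),np.ones((2,2)))>0
    q=W[m];rc=cv2.minAreaRect((q[:,:2]*1000).astype(np.float32));print(n,len(q),rc,cv2.boxPoints(rc).round().tolist(),'z',np.median(q[:,2]))
E
python3 -c "
from h import *
dish('scene3',(180,240,210,290));dish('top3',(150,250,250,350))"
```

```text
scene3 995 ((517.6220092773438, -82.24848937988281), (97.47755432128906, 177.22898864746094), 24.65270233154297) [[436.0, -22.0], [510.0, -183.0], [599.0, -142.0], [525.0, 19.0]] z 0.07140498279106186
top3 737 ((506.8689270019531, -69.55287170410156), (84.0986099243164, 136.11619567871094), 25.261383056640625) [[440.0, -26.0], [498.0, -149.0], [574.0, -113.0], [516.0, 10.0]] z 0.07170687591955682
```

```bash
python3 -m inch '[[87,0,0,0,0],[87,0,0,0,0],[87,0,0,35,0],[87,0,0,70,0],[87,0,0,105,0],[87,0,0,130,0],[87,0,0,138,0],[87,0,0,138,0]]';  python3 -m inch '[[87,0,0,0,0],[87,-10,0,0,0],[87,-20,0,0,0],[87,-28,0,0,0],[87,-33,0,0,0],[87,-33,0,0,0]]'; python3 -c "
from h import *
go((.4609,-.1098,.015))"
```

```text
time_s: 8.25
position: [0.4253, -0.1274, 0.0139]
tcp_rot: [[-0.909, -0.417, -0.005], [-0.417, 0.909, -0.001], [0.005, 0.001, -1.0]]
force: [0.4, 0.3, 0.1]
opening: 0.995
time_s: 8.85
position: [0.4564, -0.1134, 0.014]
tcp_rot: [[-0.908, -0.418, -0.003], [-0.418, 0.908, -0.002], [0.004, -0.0, -1.0]]
force: [0.4, 0.1, -0.0]
opening: 1.0
t 8.85 p [ 0.4564 -0.1134  0.014 ] yaw 204.73 F [ 0.4  0.1 -0. ]
[-5.6  1.4 -1. ]
```

```bash
python3 -m inch '[[87,-3,0,0,0],[87,-6,0,0,0],[87,-12,-0.2,0,0.017],[87,-18,-0.5,0,0.034],[87,-24,-0.8,0,0.052],[87,-30,-1.3,0,0.069],[87,-36,-1.9,0,0.086],[87,-42,-2.5,0,0.103]]'; python3 - <<'E'
from h import *
from rig import vision
import cv2
go()
for n in('scene',):
    m=vision.camera_model(n);p,d=vision.capture(n);cv2.imwrite(f'pics/{n}4.png',p[:,:,::-1]);np.save(f'pics/{n}4.npy',d)
    np.savez(f'pics/{n}4.npz',K=m['intrinsics'],T=m['camera_from_world'])
dish('scene4',(170,260,200,300))
E
```

```text
time_s: 9.65
position: [0.4927, -0.0969, 0.0138]
tcp_rot: [[-0.946, -0.323, -0.01], [-0.323, 0.947, 0.0], [0.009, 0.004, -1.0]]
force: [-6.3, -0.9, 5.6]
opening: 1.0
t 9.65 p [ 0.4927 -0.0969  0.0138] yaw 198.82 F [-6.3 -0.9  5.6]
scene4 1127 ((654.8736572265625, -42.301422119140625), (302.418701171875, 178.28799438476562), 16.6046085357666) [[484.0, -0.0], [535.0, -171.0], [825.0, -85.0], [774.0, 86.0]] z 0.07114855829519341
```

```bash
python3 -m inch '[[87,0,0,0,0],[87,0,0,0,0]]'; python3 - <<'E'
import cv2,numpy as np
from rig import vision
p,d=vision.capture('scene');cv2.imwrite('pics/c4.png',cv2.resize(p[130:280,180:380,::-1],None,fx=4,fy=4,interpolation=cv2.INTER_CUBIC))
E
```

```text
time_s: 9.9
position: [0.4947, -0.0971, 0.0137]
tcp_rot: [[-0.947, -0.322, -0.006], [-0.322, 0.947, -0.0], [0.006, 0.002, -1.0]]
force: [-2.1, -1.1, 1.0]
opening: 1.003
```

View pics/c4.png

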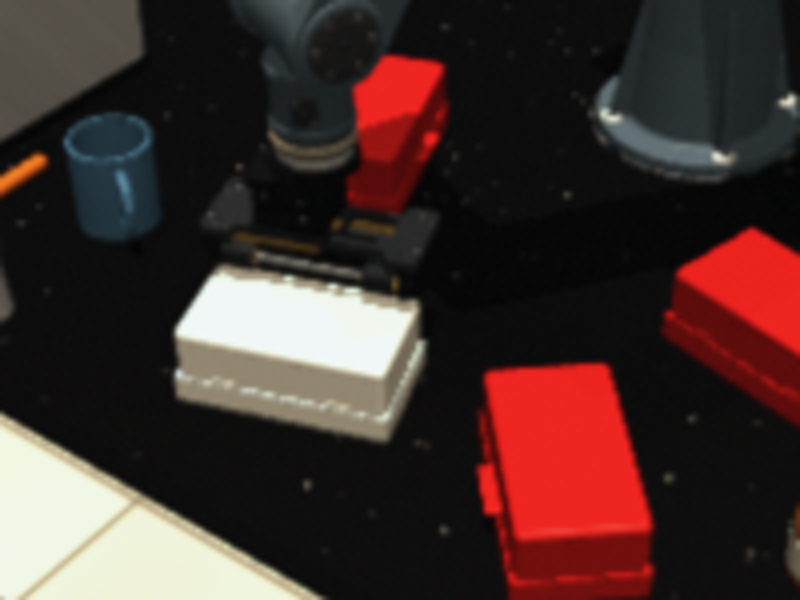

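```bash
python3 -m inch '[[87,-6,0,0,0.018],[87,-12,-0.2,0,0.036],[87,-18,-0.4,0,0.054],[87,-24,-0.8,0,0.072],[87,-30,-1.3,0,0.09],[87,-36,-1.9,0,0.108],[87,-42,-2.6,0,0.126],[87,-48,-3.3,0,0.144]]';python3 -m inch '[[87,-6,0,0,0.018],[87,-12,-0.2,0,0.036],[87,-18,-0.4,0,0.054],[87,-24,-0.8,0,0.072],[87,-30,-1.3,0,0.09],[87,-36,-1.9,0,0.108],[87,-42,-2.6,0,0.126],[87,-48,-3.3,0,0.144]]';python3 - <<'E'
from h import *
from rig import vision
import cv2
go((.63,-.085,.015,180))
for n in('scene',):
    m=vision.camera_model(n);p,d=vision.capture(n);cv2.imwrite(f'pics/{n}5.png',p[:,:,::-1]);np.save(f'pics/{n}5.npy',d)
    np.savez(f'pics/{n}5.npz',K=m['intrinsics'],T=m['camera_from_world'])
cv2.imwrite('pics/c5.png',cv2.resize(p[150:300,150:350,::-1],None,fx=4,fy=4,interpolation=cv2.INTER_CUBIC))
E
```

```text
time_s: 10.75
position: [0.5385, -0.0837, 0.0133]
tcp_rot: [[-0.983, -0.182, -0.013], [-0.182, 0.983, 0.002], [0.012, 0.004, -1.0]]
force: [-6.8, -0.7, 6.2]
opening: 1.0
time_s: 11.55
position: [0.5835, -0.077, 0.0125]
tcp_rot: [[-0.999, -0.038, -0.019], [-0.038, 0.999, 0.004], [0.019, 0.005, -1.0]]
force: [-5.7, 0.2, 5.1]
opening: 0.997
t 11.55 p [ 0.5835 -0.077   0.0125] yaw 182.18 F [-5.7  0.2  5.1]
[-46.1  -9.7  -3.4] 0.038
```

View pics/c5.png

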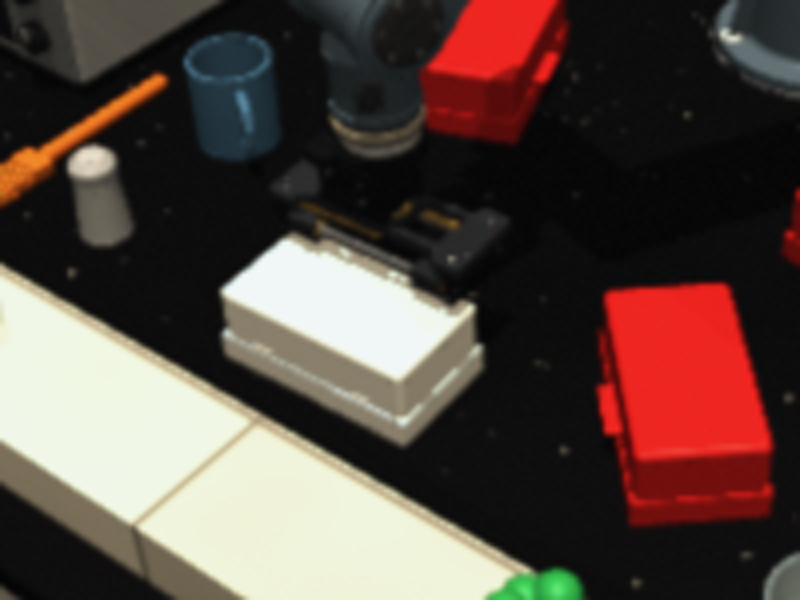

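The dish is nearly square and about 45–50 mm from the upstand. I'll continue slowly.

```bash
python3 -m inch '[[87,-5,0,-0.5,0.01],[87,-10,0,-1,0.02],[87,-15,0,-1.5,0.03],[87,-20,0,-2,0.038],[87,-25,0,-2,0.038],[87,-30,0,-2,0.038],[87,-34,0,-2,0.038],[87,-34,0,-2,0.038]]';python3 - <<'E'
from h import *
from rig import vision
import cv2
go((.63,-.077,.014,180))
for n in('scene',):
    m=vision.camera_model(n);p,d=vision.capture(n);cv2.imwrite(f'pics/{n}6.png',p[:,:,::-1]);np.save(f'pics/{n}6.npy',d)
    np.savez(f'pics/{n}6.npz',K=m['intrinsics'],T=m['camera_from_world'])
W=world(m['intrinsics'],m['camera_from_world'],d)
h=cv2.cvtColor(cv2.imread('pics/scene6.png'),cv2.COLOR_BGR2HSV)
k=(h[...,1]<70)&(h[...,2]>100)&(W[...,2]>.067)&(W[...,2]<.077)&(W[...,0]<.75)&(W[...,0]>.55)&(abs(W[...,1]+.077)<.12)
q=W[k];print(len(q))
for a in np.arange(-.17,.03,.03):
    r=q[abs(q[:,1]-a)<.012]
    if len(r):print(round(a,2),np.percentile(r[:,0],[2,98]).round(4))
print(np.percentile(q[:,1],[1,99]))
E
```

```text
time_s: 12.4
position: [0.621, -0.0763, 0.0142]
tcp_rot: [[-1.0, 0.001, -0.013], [0.001, 1.0, 0.003], [0.013, 0.003, -1.0]]
force: [-0.1, 0.2, -1.5]
opening: 1.001
t 12.4 p [ 0.621  -0.0763  0.0142] yaw 179.95 F [-0.1  0.2 -1.5]
[-9.  -0.7  0.1] -0.001
1217
-0.17 [0.6532 0.7314]
-0.14 [0.6449 0.7338]
-0.11 [0.6394 0.7336]
-0.08 [0.6394 0.7331]
-0.05 [0.6417 0.7337]
-0.02 [0.6495 0.7351]
0.01 [0.6418 0.7332]
[-0.16128465  0.01544855]
```

```bash
python3 -m inch '[[87,-4,0,0,0],[87,-8,0,0,0],[87,-11,0,0,0],[87,-13,0,0,0],[87,-13,0,0,0]]'; python3 -m inch '[[87,-2,0,0,0],[87,-2,0,0,0]]';  python3 -m inch '[[87,-2,0,0,0],[87,-2,0,0,0]]'
```

```text
time_s: 12.95
position: [0.6341, -0.0763, 0.0142]
tcp_rot: [[-1.0, 0.001, -0.013], [0.001, 1.0, 0.003], [0.013, 0.003, -1.0]]
force: [-3.4, 0.4, 3.2]
opening: 1.001
time_s: 13.15
position: [0.6363, -0.0762, 0.0142]
tcp_rot: [[-1.0, 0.001, -0.012], [0.001, 1.0, 0.003], [0.012, 0.003, -1.0]]
force: [-3.5, 0.6, 1.5]
opening: 0.997
time_s: 13.35
position: [0.6385, -0.0762, 0.0142]
tcp_rot: [[-1.0, 0.001, -0.012], [0.001, 1.0, 0.003], [0.012, 0.003, -1.0]]
force: [-4.5, 0.6, 2.3]
opening: 0.999
```

```bash
for i in 1 2; do python3 -m inch '[[87,-1.5,0,0,0],[87,-1.5,0,0,0]]' | grep -E 'posi|force'; done
```

```text
position: [0.6399, -0.0762, 0.0142]
force: [-4.4, 0.6, 2.8]
position: [0.6399, -0.0762, 0.0142]
force: [-7.2, -1.4, 4.6]
```

```bash
python3 -m inch '[[87,-1.5,0,0,0],[87,-3,0,0,0],[87,-3,0,0,0],[87,-3,0,0,0]]' | grep -E 'posi|force'; python3 - <<'E'
from h import *
from rig import vision
import cv2
m=vision.camera_model('scene');p,d=vision.capture('scene');cv2.imwrite('pics/scene7.png',p[:,:,::-1])
W=world(m['intrinsics'],m['camera_from_world'],d)
h=cv2.cvtColor(cv2.imread('pics/scene7.png'),cv2.COLOR_BGR2HSV)
k=(h[...,1]<70)&(h[...,2]>100)&(W[...,2]>.0685)&(W[...,2]<.077)&(W[...,0]<.757)&(W[...,0]>.55)&(abs(W[...,1]+.077)<.12)
q=W[k];print(len(q))
for a in np.arange(-.16,.02,.03):
    r=q[abs(q[:,1]-a)<.012]
    if len(r):print(round(a,2),np.percentile(r[:,0],[2,98]).round(4))
cv2.imwrite('pics/c7.png',cv2.resize(p[150:300,150:350,::-1],None,fx=4,fy=4,interpolation=cv2.INTER_CUBIC))
E
```

```text
position: [0.6399, -0.0762, 0.0143]
force: [-10.8, -0.9, 7.2]
1169
-0.16 [0.6705 0.7508]
-0.13 [0.6595 0.7501]
-0.1 [0.6588 0.7519]
-0.07 [0.6584 0.7523]
-0.04 [0.6654 0.7528]
-0.01 [0.6697 0.7522]
```

View pics/c7.png

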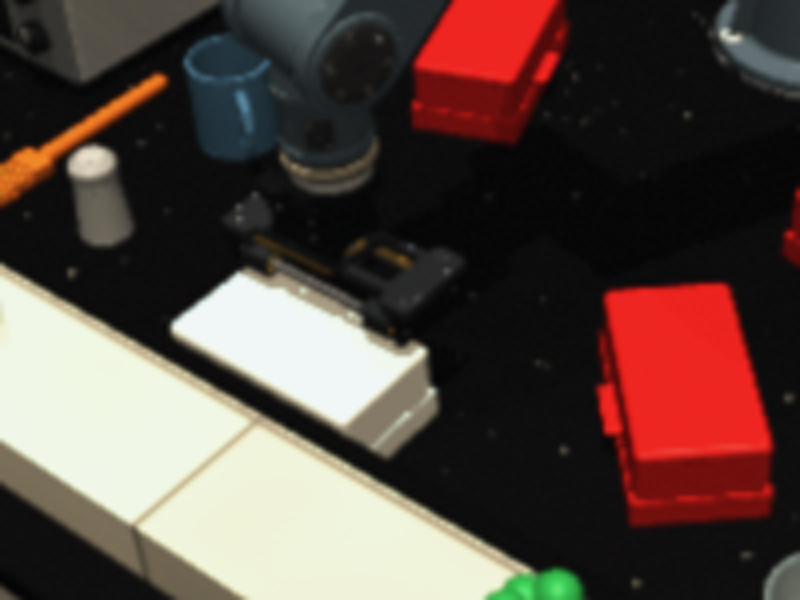

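The dish's back edge is against the upstand along its whole length (lid back at x≈0.751–0.753, square). I'll back off, lift and check.

```bash
python3 -m inch '[[87,3,0,0,0],[87,10,0,0,0],[87,25,0,0,0],[87,45,0,0,0],[87,50,0,-30,0],[87,50,0,-70,0],[87,60,0,-110,0],[87,80,0,-150,0]]';python3 -m inch '[[87,35,0,-20,0],[87,70,0,-40,0],[87,70,0,-40,0],[87,70,0,-40,0]]'; python3 - <<'E'
from h import *
from rig import vision
import cv2
for n in('top','scene'):
    m=vision.camera_model(n);p,d=vision.capture(n);cv2.imwrite(f'pics/{n}8.png',p[:,:,::-1])
    W=world(m['intrinsics'],m['camera_from_world'],d)
    h=cv2.cvtColor(cv2.imread(f'pics/{n}8.png'),cv2.COLOR_BGR2HSV)
    k=(h[...,1]<70)&(h[...,2]>100)&(W[...,2]>.0685)&(W[...,2]<.077)&(W[...,0]<.757)&(W[...,0]>.55)&(abs(W[...,1]+.077)<.12)
    q=W[k];print(n,len(q),np.median(q[:,2]))
    for a in np.arange(-.15,.0,.035):
        r=q[abs(q[:,1]-a)<.012]
        if len(r):print(round(a,3),np.percentile(r[:,0],[2,98]).round(4),np.median(r[r[:,0]<.68][:,2]),np.median(r[r[:,0]>.73][:,2]))
a=cv2.imread('pics/top0.png').astype(int);b=cv2.imread('pics/top8.png').astype(int)
for n,c in dict(cup=(130,170,143,180),jam=(128,163,203,238),timer=(112,142,173,199),salt=(380,406,156,184),mug=(372,420,205,244),brush=(418,442,156,238)).items():print(n,abs(a-b)[c[2]:c[3],c[0]:c[1]].mean().round(1))
E
```

```text
time_s: 15.0
position: [0.5657, -0.0773, 0.1677]
tcp_rot: [[-1.0, 0.0, -0.016], [0.0, 1.0, 0.002], [0.016, 0.002, -1.0]]
force: [0.4, 0.0, 1.6]
opening: 1.002
time_s: 15.4
position: [0.4975, -0.0778, 0.2099]
tcp_rot: [[-1.0, 0.001, -0.011], [0.001, 1.0, 0.001], [0.011, 0.001, -1.0]]
force: [-0.3, -0.3, -0.2]
opening: 1.0
top 916 0.0717995384872012
-0.15 [0.6871 0.7496] nan 0.07161895958511882
-0.115 [0.7011 0.7501] nan 0.07122546316445931
-0.08 [0.7139 0.7509] nan 0.07158148450601667
-0.045 [0.7117 0.7506] nan 0.07144306474095571
-0.01 [0.6552 0.748 ] 0.07169736672853262 0.07188363445407181
scene 1218 0.07170497885253369
-0.15 [0.659  0.7522] 0.07111816340661445 0.07163039269027469
-0.115 [0.6603 0.7528] 0.0715379765831544 0.07182454220116233
-0.08 [0.6586 0.7513] 0.07171866712572239 0.07128077260971635
-0.045 [0.6599 0.753 ] 0.07134754568639481 0.07232908994343334
-0.01 [0.6585 0.7529] 0.07189837948260953 0.07145909409300524
cup 4.2
jam 21.0
timer 4.3
salt 4.1
mug 4.3
brush 4.9
  return _methods._mean(a, axis=axis, dtype=dtype,
  ret = ret.dtype.type(ret / rcount)
```

View pics/top8.png

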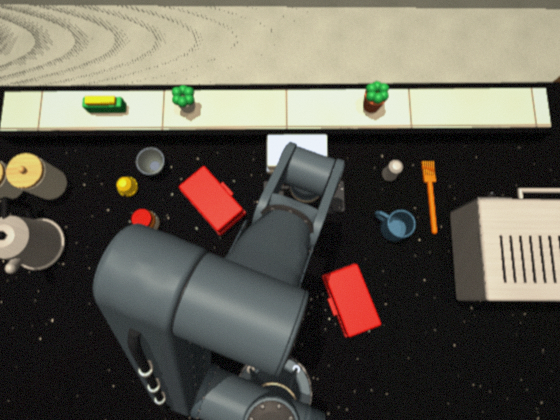

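The dish is shut and flat, and stands square at the upstand (top view: back edge along row ~135). The other things haven't moved. The jam jar's higher picture difference comes only from the arm partly covering it; its cap is still at (143,216). I'll hand in.

```bash
python3 -c "
from rig import bot
print(bot.hand_in())"
```

```text
the job is handed in; nothing more can be done
None
```

The dish is shut and stands square against the upstand; I handed the job in with the arm clear of everything. The hand-in gave no verdict.

- **Lid:** I pushed it over from behind with the closed fingertips and eased it down at about 1 rad/s or less, going by the steps commanded. I pressed it shut with about 10 N. Before that, the forces I read were only 1–2 N.
- **Dish:** I pushed it with the two open fingers straddling the lip, turning it square on the way. Readings stayed at 11 N or less, and it stopped against the upstand.

**Last checks:**
- **Lid height:** the top is level at 71–72 mm, so the lid is shut and the dish sits flat.
- **Back edge:** the lid's back edge reads x = 0.748–0.753 along its whole width, against an upstand face at about 0.754.
- **Other things:** five of the six show no change between the first and last top views. The jam jar's picture differed only because the arm partly covers it; its cap is where it was.
- **Disagreement:** the scene and top cameras differed by about 2–5 mm on the back edge, well inside the 12 mm allowed.

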